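Gauge the press guide tube and present the rod for reading

TASK

Clear the square steel setting block from in front of the hand press's guide tube, stand it fully home in the wooden holder with the square well and let go of it. Then take the gauge rod by its handle, slide its probe into the guide tube until the collar stops against the tube's mouth, draw it right out again, and finish still gripping the rod and holding it level and still, its tip over the middle of the iron pillar stand's round top and a few centimetres above it, the rod touching nothing but the gripper. Leave the glass dome, the copper capsule and the brass key where they are.

Things in the scene. Friction and masses are not known exactly. Their poses are not given: they have to be found in the camera images.
- press: black cast iron hand press, fixed, with a horizontal brass guide tube sticking out of its bed. Origin on the bench straight below the tube's mouth; x points level into the tube, z up. The tube runs from x = 0 to 75 mm with its axis at z = 70 mm; the bed (120 mm wide, 110 mm high) begins at x = 75 mm, the tall column and overhanging head (305 mm high) at x = 130 mm
- tube_mouth (a point): centre of the open mouth of the guide tube, on its axis, 70 mm above the bench. Axes as the press: x into the tube. Tube 26 mm outside, bore 14 mm, 75 mm deep
- block: loose square steel setting block 30 x 30 x 60 mm, about 0.4 kg, standing upright on the bench 65 to 90 mm in front of the tube mouth, in the rod's way. Origin at its centre, z up, x and y square to its sides
- square_well (a point): centre of the top opening of the square well in one of two wooden holders (this one a square of 60 x 60 x 20 mm, fixed). The well is 35 x 35 mm with its sides along x and y; its flat floor is 14 mm below this point; the setting block belongs here
- round_well (a point): centre of the top opening of the round well (35 mm across) in the other wooden holder (a round disc 60 mm across, 20 mm high, fixed), for a different part; stays empty
- rod: loose gauge rod, 148 mm long, about 0.25 kg, lying level in a cradle with its axis 60 mm above the bench. Origin on its axis at the balance point, the place to grip; x along the rod towards the tip. Square brass handle 16 x 16 mm from x = -50 to 30 mm, its flats level and upright in the cradle; round brass collar 28 mm across from x = 30 to 38 mm; round steel probe 10 mm across from x = 38 to 98 mm, its last 8 mm tapering to 5 mm
- rod_collar (a point): centre of the collar's front face, on the rod's axis, 38 mm from the rod's origin; it meets the tube mouth when the probe is fully in
- rod_tip (a point): the tip of the probe, on the rod's axis, 98 mm from the rod's origin
- cradle: fixed black steel cradle, base 160 x 40 x 6 mm, with two notched uprights 8 mm thick and 36 mm wide, 62 mm high at most, holding the rod at x = -42 mm (handle) and x = 75 mm (probe); notches are open upwards. Origin on the bench under the rod's origin, x along the rod towards the tip
- stand: blackened iron pillar stand, fixed, 100 mm high: 70 mm foot, 18 mm pillar, flat round top 44 mm across. Origin on the bench in its middle
- stand_top (a point): middle of the pillar stand's flat round top, 100 mm above the bench
- dome_glass: bystander: domed crystal glass, 64 mm across, 35 mm high; origin under its middle
- capsule: bystander: copper capsule housing, 52 mm across, 24 mm high; origin under its middle
- key: bystander: knurled brass winding key lying flat, 53 mm long, 17 mm high; origin on the bench under it

How it is judged:
On the way, in this order (a step that is already met when the one before it is completed fails the run):
1. the setting block stands fully home in the square well, released (horizontal distance between block and square_well below 0.006 m and z of block in the frame of square_well between 0.012 and 0.0185 m and angle between block's own z axis and vertical below 0.07 rad and contact force between block and the fingers below 0.05 N), for 0.2 s.
2. the probe is in the guide tube with the collar against its mouth, the rod gripped (x of rod_collar in the frame of tube_mouth above -0.003 m and x of rod_tip in the frame of tube_mouth above 0.055 m and y of rod_tip in the frame of tube_mouth between -0.006 and 0.006 m and z of rod_tip in the frame of tube_mouth between -0.006 and 0.006 m and angle between the x axis of rod and the x axis of tube_mouth, either way round below 0.1 rad and contact force between rod and the fingers above 1 N), for 0.1 s.
3. the rod is drawn right out of the tube, still gripped (x of rod_tip in the frame of tube_mouth below -0.005 m and contact force between rod and the fingers above 1 N), for 0.1 s.
At the end, for the whole second after the job is handed in: Block on the floor of the square well, within 6 mm of its middle, upright within 4 degrees, untouched. Rod gripped, still, level within 7 degrees, tip within 20 mm of the middle of the stand's top and 10 to 60 mm above it; rod clear of press, stand and cradle (all of step 1 and contact force between rod and the fingers above 1 N and horizontal distance between rod_tip and stand_top below 0.02 m and z of rod_tip in the frame of stand_top between 0.01 and 0.06 m and angle between rod's own x axis and vertical between 1.451 and 1.691 rad and linear speed of rod below 0.02 m/s and contact force between rod and press below 0.05 N and contact force between rod and stand below 0.05 N and contact force between rod and cradle below 0.05 N); the arm keeps its last pose, push and grip.
It fails at once if the glass dome is moved by more than 25 mm (distance of dome_glass from where it was at the start of the episode above 0.025 m).
It fails at once if the copper capsule is moved by more than 25 mm (distance of capsule from where it was at the start of the episode above 0.025 m).
It fails at once if the brass key is moved by more than 25 mm (distance of key from where it was at the start of the episode above 0.025 m).
It also fails if it takes over 69 s, if anything falls off the work surface, if the arm or the gripper's body presses on something with over 40 N, if the wrist force passes 120 N, or if a joint passes its speed limit or range.

ROBOT

A 6-joint arm with a two-finger parallel gripper is mounted at the origin on the work surface. World frame = base frame: x ahead of the robot, y to its left, z up, the work surface at z = 0. Lengths are in m, angles in rad, forces in N, time in s.
With the tool pointing down it reaches from about 0.375 to 0.9 m from the base axis. Payload 3.1 kg.
Tool frame: the origin (TCP) lies midway between the tips of the shut fingers; the grasp point (between the pads) lies 19 mm behind it; z points along the fingers, x is the direction in which the jaws open and shut, and the axes are right-handed (so a half turn about z gives the same grasp; the last joint's range is limited). The gripper opens to 85 mm and grips with 20 to 120 N. Pads are 22 mm wide; open, the fingers measure 114 mm over their backs; the gripper's body (76 mm by 85 mm) begins 54 mm behind the grasp point. The pads swing forward as they close: fully open they stand 13 mm farther back than shut.
Start: joints at [1.085, 0.527, 1.433, -0, 1.181, -0.178], TCP at [0.189, 0.596, 0.231] pointing down, gripper open.
Joint ranges: [-3.08, 3.08], [-0.75, 2.2], [0.22, 2.44], [-1.43, 4.57], [0, 2.65], [-2.85, 2.85]. Speed limits (rad/s): [2.79, 2.79, 3.14, 3.14, 3.14, 3.14].

INTERFACE

Orientations are given as a unit quaternion [x, y, z, w].
In Python, from station import arm gives the robot as it stands. The module is installed in compiled form; this text tells all that it offers.
- The arm moves only by the shell command python3 -m crank 'ROWS' [FORCE]. ROWS is JSON, one flat list of numbers, 7 for each row, row after row: the opening, from -1 (shut) to 1 (fully open), then the shift along the tool's x, y, z each as a share of 250 mm, from -1 to 1, then the turn, a rotation vector about the tool's x, y, z each as a share of 180 degrees, from -1 to 1. In form: [gripper, dx, dy, dz, ax, ay, az, gripper, dx, dy, dz, ax, ay, az, ...]. A call has 1 to 10 rows; each row shifts and turns the commanded pose from where the row before left it, along the tool's axes as they then stand; what a row does not reach is not made up. A row lasts 1/8 s, in which the tool goes at most 62.5 mm and 10.7 degrees, less where a joint would pass 70% of its speed; a pose out of reach is approached as far as the arm can. A call with a number of a shift or a turn outside -1 to 1 is refused whole. A call with a gripper value outside its range is refused whole. The fingers move at their own pace and stop on an object; FORCE is the grip in N (left out, the last holds). Time passes only in rows, so rows that do not move let the fingers close. It gives the time, the measured TCP pose, the force and the opening at its end, in the units of the state.
- arm.read_state(): the state, without advancing time (a new reading comes with each control period).
- arm.get_image(name): name is "side" or "top"; returns a dict with "img" (480x640x3 uint8, blue, green, red), "mtx" (3x3 intrinsics, pixels), "origin" and "rotation" of the camera in the world. Camera axes: x right, y down, z forward; pixel columns grow to the right and rows downward; lengths in m; the calibration is good to about 2 mm. A picture is of the moment at which its call begins. There is no depth.
- arm.hand_in(): hands the job in, once; it reports no verdict.
The state is a dict: "time": time; "joint_positions": joint angles; "qvel": joint speeds; "joint_efforts": joint torques, N m; "tcp_pos": TCP position; "ee_rot": TCP orientation; "ft_force": force on the tool from outside, world axes, zero at the start; "moment": the same for the moment, N m; "width": finger opening in m.
Only numpy, scipy, OpenCV 4.12 (cv2) and the standard library are available. Lean on these libraries where they do the work, as an engineer would, in place of code of your own. Each camera call takes 0.05 s, during which the arm holds its last target. There are 200 camera calls.

## Working session

There is one attempt and no reset: what is moved stays moved. The work goes in short steps, Python scripts to look and compute and a shell command to move; the robot and the scene stay as the last step left them, time stands still between calls to the robot, and variables do not carry over. Pictures are saved under pics/ and viewed, about 8 in all and at most 12, crops included, and the job is handed in when it is done.

```bash
mkdir -p pics && cat > h.py <<'E'
import numpy as np, cv2, json
from station import arm
from scipy.spatial.transform import Rotation as R
def snap(name,fn):
    c=arm.get_image(name); cv2.imwrite('pics/'+fn+'.png',c['img'])
    np.savez('pics/'+fn+'.npz',**{k:np.array(v) for k,v in c.items()})
    return c
def load(fn): return dict(np.load('pics/'+fn+'.npz'))
def rotm(c):
    r=np.array(c['rotation'],float)
    return r if r.shape==(3,3) else R.from_quat(r).as_matrix()
def px(c,u,v,z):
    d=rotm(c)@np.linalg.solve(c['mtx'],[u,v,1]); o=np.array(c['origin'])
    return o+d*(z-o[2])/d[2]
def proj(c,p):
    q=c['mtx']@(rotm(c).T@(np.array(p)-c['origin'])); return q[:2]/q[2]
def plan(p,xdir=None,Rt=None):
    """rows units to reach TCP p (tool shift in current axes) and turn"""
    s=arm.read_state(); R0=R.from_quat(s['ee_rot']); 
    d=R0.inv().apply(np.array(p)-s['tcp_pos'])/.25
    t=np.zeros(3) if Rt is None else (R0.inv()*Rt).as_rotvec()/np.pi
    return d.round(4),t.round(4)
E
python3 - <<'E'
from h import *
print(arm.read_state())
for n in('top','side'):
    c=snap(n,n+'0'); print(n,c['mtx'],c['origin'],c['rotation'])
E
```

```text
{'time': 0.0, 'joint_positions': array([ 1.08453166e+00,  5.28457505e-01,  1.43389856e+00,  1.15687700e-05,
        1.18142910e+00, -1.78499579e-01]), 'qvel': array([ 0.00098838, -0.00032801,  0.0013115 ,  0.00064669,  0.00089804,
        0.00133163]), 'joint_efforts': array([ 2.27693145e-04, -4.42353559e+01, -1.78023541e+01, -2.01222524e-04,
        8.51105258e-03, -7.64421806e-07]), 'tcp_pos': array([0.18895681, 0.59499474, 0.23034015]), 'ee_rot': array([ 8.07134478e-01,  5.90366609e-01, -9.88016120e-04,  4.74997706e-04]), 'ft_force': array([-0.69878894,  0.34887979, -0.78438025]), 'moment': array([ 0.01449779, -0.01134245,  0.05583608]), 'width': 0.08501778433190443}
top [[591.49302857   0.         310.98430063]
 [  0.         591.49302857 241.51935817]
 [  0.           0.           1.        ]] [0.52220144 0.05944434 1.14509702] [-0.70262505  0.71039692 -0.01695338  0.03697075]
side [[557.10342301   0.         320.78330269]
 [  0.         557.10342301 241.22374296]
 [  0.           0.           1.        ]] [ 0.09266228 -0.56705466  0.69327361] [ 0.83889895 -0.29644623  0.15774259 -0.42835203]
```

View pics/top0.png

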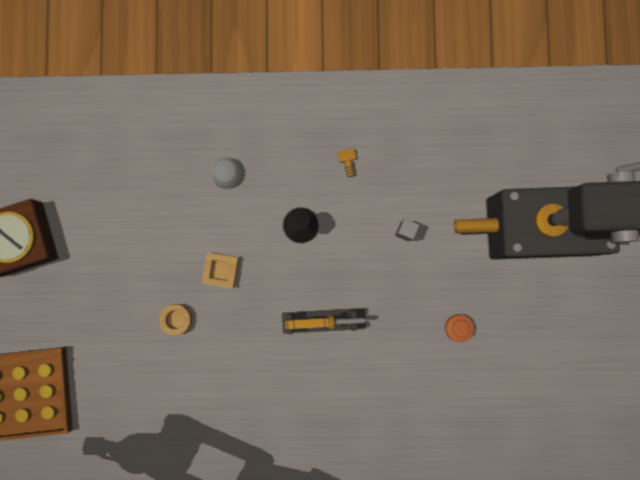

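View pics/side0.png

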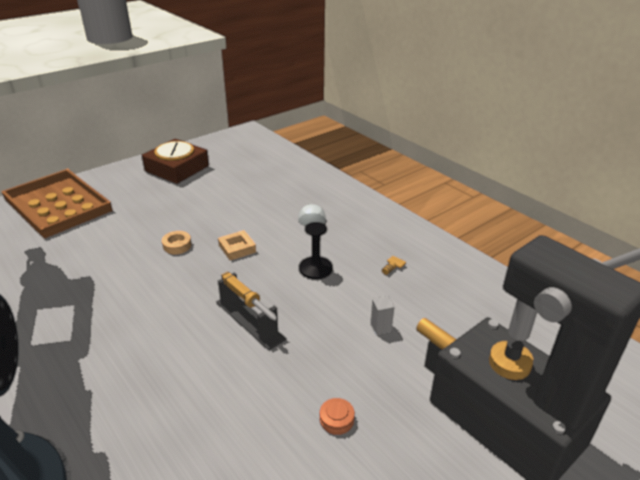

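The overview shows the square well at (221,270), block at (408,229), tube mouth at about (456,226), rod from (286,324) to (376,318), and stand top at (300,224). I'll enlarge both views to read the points better.

```bash
python3 - <<'E'
from h import *
c=load('top0')
im=c['img']
a=cv2.resize(im[205:345,195:395],None,fx=4,fy=4,interpolation=cv2.INTER_CUBIC)
b=cv2.resize(im[190:265,390:540],None,fx=5.33,fy=5.33,interpolation=cv2.INTER_CUBIC)
cv2.imwrite('pics/a.png',a);cv2.imwrite('pics/b.png',b)
for n,u,v,z in [('well',221,270,.02),('blk',408,229,.06),('mouth',456,226,.083),('stand',300,224,.1),('rodback',286,324,.068),('tip',376,318,.06)]: print(n,px(c,u,v,z).round(4))
E
```

```text
well [0.5559 0.2634 0.02  ]
blk [ 0.6262 -0.0885  0.06  ]
mouth [ 0.6283 -0.1712  0.083 ]
stand [0.6337 0.1079 0.1   ]
rodback [0.4555 0.1363 0.068 ]
tip [ 0.4645 -0.027   0.06  ]
```

View pics/a.png

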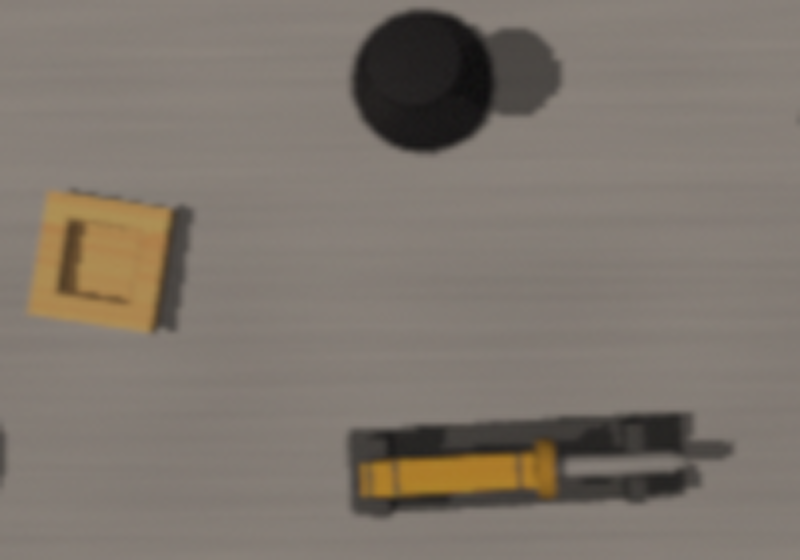

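View pics/b.png

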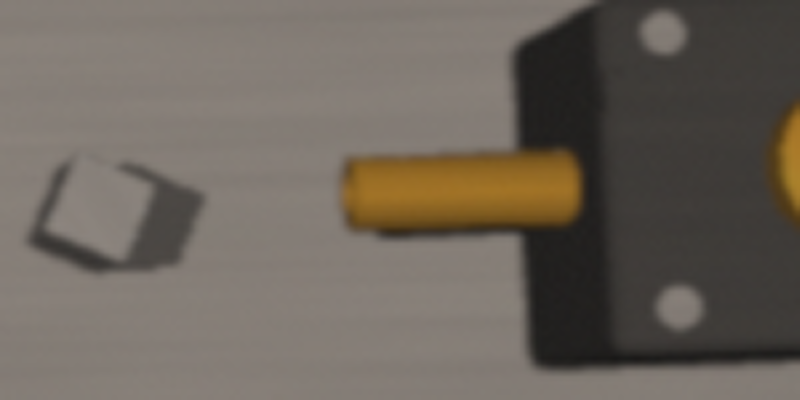

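```bash
python3 - <<'E'
from h import *
c=load('top0')
A=lambda u,v,z: px(c,(u+.5)/4-.5+195,(v+.5)/4-.5+205,z)
B=lambda u,v,z: px(c,(u+.5)/5.33-.5+390,(v+.5)/5.33-.5+190,z)
def sq(P,n):
    P=np.array(P); e=[P[(i+1)%4]-P[i] for i in range(4)]
    ang=[np.degrees(np.arctan2(q[1],q[0]))%90 for q in e]
    print(n,P.mean(0).round(4),[round(np.linalg.norm(q),4) for q in e],np.round(ang,1))
sq([A(*p,.02) for p in [(50,191),(174,208),(155,331),(28,314)]],'well')
sq([B(*p,.06) for p in [(83,152),(158,183),(124,263),(42,228)]],'block')
print('stand',A(414,62,.1))
m=B(345,195,.07);e=B(580,189,.07);print('mouth',m,e,np.linalg.norm(e-m),np.degrees(np.arctan2(*(e-m)[1::-1])))
b=A(359,479.5,.066);f=A(535,473,.066);col=A(557,468.5,.06);t=A(690,465,.06)
print('rod',b,f,col,t,np.degrees(np.arctan2(*(f-b)[1::-1])),np.degrees(np.arctan2(*(t-b)[1::-1])),np.linalg.norm(t-b))
s=arm.read_state();print(R.from_quat(s['ee_rot']).as_matrix().round(3))
E
```

```text
well [0.5562 0.2652 0.02  ] [np.float64(0.0603), np.float64(0.0592), np.float64(0.0615), np.float64(0.0596)] [81.6 81.2 81.9 80. ]
block [ 0.6274 -0.0898  0.06  ] [np.float64(0.0278), np.float64(0.0301), np.float64(0.0305), np.float64(0.0299)] [66.5 65.9 65.9 60.7]
stand [0.6407022  0.11116699 0.1       ]
mouth [ 0.62932696 -0.17095729  0.07      ] [ 0.63035593 -0.2503321   0.07      ] 0.07938148048831727 -89.25729612989561
rod [0.45454609 0.13937782 0.066     ] [0.45681914 0.05959104 0.066     ] [0.4584056  0.04956322 0.06      ] [ 0.45948736 -0.01082965  0.06      ] -88.36813338783871 -88.11585822882243 0.15040844905144382
[[ 0.303  0.953 -0.001]
 [ 0.953 -0.303 -0.002]
 [-0.002 -0.    -1.   ]]
```

```bash
python3 - <<'E'
from h import *
Y=lambda a:R.from_matrix([[np.cos(a),np.sin(a),0],[np.sin(a),-np.cos(a),0],[0,0,-1]])
print(plan([.6272,-.0895,.20],Rt=Y(np.radians(66))))
c=load('side0')
for n,p in dict(blk=[.6274,-.0898,.06],mouth=[.6293,-.171,.07],well=[.5562,.2652,.02],stand=[.6407,.1112,.1],tip=[.4595,-.0108,.06],back=[.4545,.1394,.06]).items(): print(n,proj(c,p).round(1))
E
```

```text
(array([-2.0783,  2.5   ,  0.1248]), array([-0.0001,  0.0006,  0.0354]))
blk [383.  301.6]
mouth [420.  323.1]
well [236.4 240.4]
stand [315.  227.1]
tip [275.  319.3]
back [224.1 274.8]
```

```bash
python3 -m crank '[1,-0.12,0.14,0,0,0,0, 1,-0.12,0.14,0,0,0,0, 1,-0.12,0.14,0,0,0,0, 1,-0.12,0.14,0,0,0,0, 1,-0.12,0.14,0,0,0,0, 1,-0.12,0.14,0,0,0,0, 1,-0.12,0.14,0,0,0,0, 1,-0.12,0.14,0,0,0,0, 1,-0.12,0.14,0,0,0,0]' 60 && python3 -m crank '[1,-0.12,0.14,0,0,0,0, 1,-0.12,0.14,0,0,0,0, 1,-0.12,0.14,0,0,0,0, 1,-0.12,0.14,0,0,0,0, 1,-0.12,0.14,0,0,0,0, 1,-0.12,0.14,0,0,0,0, 1,-0.12,0.14,0.03,0,0,0, 1,-0.12,0.14,0.03,0,0,0, 1,0,0,0.03,0,0,0.035]' && python3 - <<'E'
from h import *
Y=lambda a:R.from_matrix([[np.cos(a),np.sin(a),0],[np.sin(a),-np.cos(a),0],[0,0,-1]])
print(plan([.6272,-.0895,.20],Rt=Y(np.radians(66))))
E
```

```text
time: 1.23
tcp_pos: [0.4081, 0.2415, 0.2311]
ee_rot: [0.807, 0.59, -0.0, -0.0]
ft_force: [0.5, 0.5, -0.9]
width: 0.0853
time: 2.35
tcp_pos: [0.6037, -0.0742, 0.208]
ee_rot: [0.84, 0.542, 0.0, 0.001]
ft_force: [0.2, 0.1, -0.3]
width: 0.0857
(array([-0.0172,  0.1108,  0.0324]), array([ 0.0006,  0.0001, -0.0018]))
```

```bash
python3 -m crank '[1,-0.017,0.111,0.1,0,0,0, 1,0,0,0.16,0,0,0, 1,0,0,0.16,0,0,0, 1,0,0,0.16,0,0,0, 1,0,0,0.1,0,0,0, 1,0,0,0.05,0,0,0, 1,0,0,0,0,0,0]' && python3 - <<'E'
from h import *
print(plan([.6272,-.0895,.025]))
c=snap('top','t1'); d=snap('side','s1')
a=cv2.resize(c['img'][170:290,350:510],(400,300),interpolation=cv2.INTER_CUBIC)
b=cv2.resize(d['img'][220:370,300:500],(400,300),interpolation=cv2.INTER_CUBIC)
cv2.imwrite('pics/v1.png',np.hstack([a,b]))
E
```

```text
time: 3.22
tcp_pos: [0.625, -0.0857, 0.0255]
ee_rot: [0.838, 0.545, -0.001, -0.001]
ft_force: [-0.2, -0.1, 0.1]
width: 0.0854
(array([-0.0104,  0.0144,  0.002 ]), array([0., 0., 0.]))
```

View pics/v1.png

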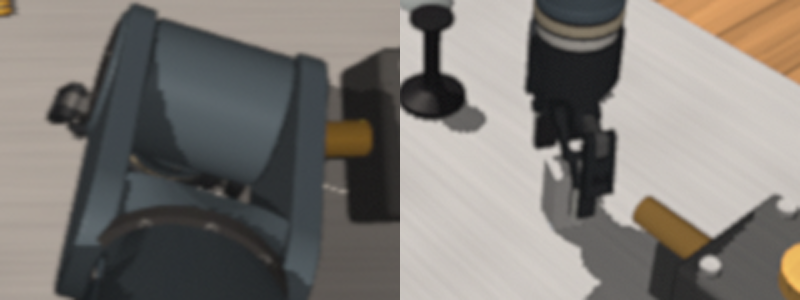

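The right half (side view) shows the open fingers straddling the block at about (570,190), clear of the tube. I'll correct the few millimetres and close.

```bash
python3 -m crank '[1,-0.01,0.014,0,0,0,0, 0.2,0,0,0,0,0,0, -1,0,0,0,0,0,0, -1,0,0,0,0,0,0, -1,0,0,0,0,0,0, -1,0,0,0,0,0,0, -1,0,0,0,0,0,0]' 60 && python3 -m crank '[-1,0,0,-0.1,0,0,0, -1,0,0,-0.16,0,0,0, -1,0,0,-0.16,0,0,0, -1,0,0,0,0,0,0]' && python3 - <<'E'
from h import *
Y=lambda a:R.from_matrix([[np.cos(a),np.sin(a),0],[np.sin(a),-np.cos(a),0],[0,0,-1]])
s=arm.read_state();print(s['width'],s['ft_force'])
print(plan([.5562,.2652,.13],Rt=Y(np.radians(81.3))))
c=snap('side','s2')
u,v=proj(c,s['tcp_pos']+[0,0,.019]).astype(int);print(u,v)
b=cv2.resize(c['img'][max(v-75,0):v+75,u-100:u+100],(600,450),interpolation=cv2.INTER_CUBIC)
cv2.imwrite('pics/v2.png',b)
E
```

```text
time: 4.2
tcp_pos: [0.6278, -0.0895, 0.0266]
ee_rot: [0.838, 0.545, 0.0, 0.0]
ft_force: [-0.1, -0.7, 4.1]
width: 0.0296
time: 4.7
tcp_pos: [0.6297, -0.0901, 0.1337]
ee_rot: [0.838, 0.545, 0.002, 0.002]
ft_force: [0.3, -0.8, -2.5]
width: 0.0288
0.02884058059434566 [ 0.28736569 -0.83740748 -2.45563369]
(array([ 1.1797, -0.8451,  0.0104]), array([ 0.002 ,  0.    , -0.0846]))
388 257
```

View pics/v2.png

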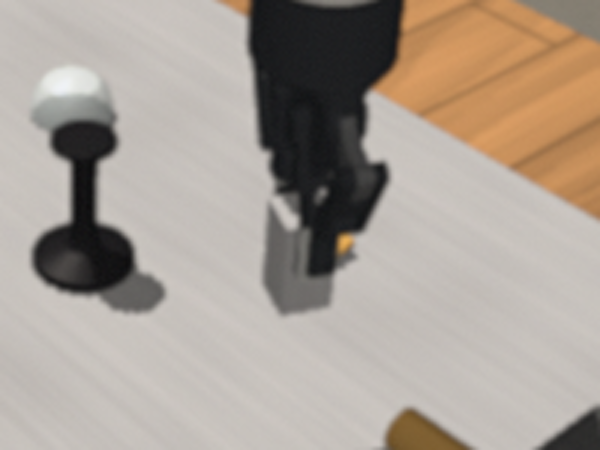

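```bash
python3 -m crank '[-1,0.06,-0.04,-0.02,0,0,0, -1,0.13,-0.09,0,0,0,0, -1,0.16,-0.12,0,0,0,0, -1,0.16,-0.12,0,0,0,0, -1,0.16,-0.12,0,0,0,0, -1,0.16,-0.12,0,0,0,0, -1,0.16,-0.12,0,0,0,0, -1,0.13,-0.09,0,0,0,0, -1,0.06,-0.025,0,0,0,-0.0425, -1,0,0,0,0,0,-0.0425]' && python3 -m crank '[-1,0,0,0,0,0,0,-1,0,0,0,0,0,0]' && python3 - <<'E'
from h import *
Y=lambda a:R.from_matrix([[np.cos(a),np.sin(a),0],[np.sin(a),-np.cos(a),0],[0,0,-1]])
s=arm.read_state();print(s['width'],s['ft_force'])
print(plan([.5562,.2652,.07],Rt=Y(np.radians(81.3))))
E
```

```text
time: 6.0
tcp_pos: [0.5514, 0.2683, 0.1341]
ee_rot: [0.756, 0.655, -0.002, -0.001]
ft_force: [-0.4, 0.2, -2.9]
width: 0.0292
time: 6.25
tcp_pos: [0.5531, 0.2659, 0.1352]
ee_rot: [0.759, 0.651, -0.001, -0.001]
ft_force: [0.0, 0.7, -3.4]
width: 0.0293
0.02931668748289467 [ 0.02062556  0.71439018 -3.36729567]
(array([-0.0004,  0.0135,  0.2606]), array([-0.0008,  0.0003, -0.0002]))
```

```bash
python3 -m crank '[-1,0,0.0135,0.08,0,0,0, -1,0,0,0.12,0,0,0, -1,0,0,0.09,0,0,0, -1,0,0,0.03,0,0,0, -1,0,0,0,0,0,0, -1,0,0,0,0,0,0]' && python3 - <<'E'
from h import *
s=arm.read_state();print(s['tcp_pos'],s['ft_force'])
print(plan([.5562,.2652,.052]))
c=snap('side','s3'); d=snap('top','t3')
b=cv2.resize(c['img'][190:270,185:285],(500,400),interpolation=cv2.INTER_CUBIC)
a=cv2.resize(d['img'][230:310,180:240],(300,400),interpolation=cv2.INTER_CUBIC)
cv2.imwrite('pics/v3.png',np.hstack([b,a]))
E
```

```text
time: 7.0
tcp_pos: [0.5584, 0.2654, 0.057]
ee_rot: [0.758, 0.652, 0.001, 0.0]
ft_force: [0.1, 0.2, -3.5]
width: 0.0293
[0.55840687 0.26542272 0.05700619] [ 0.12577989  0.19133029 -3.46691827]
(array([-0.0022, -0.0086,  0.02  ]), array([0., 0., 0.]))
```

View pics/v3.png

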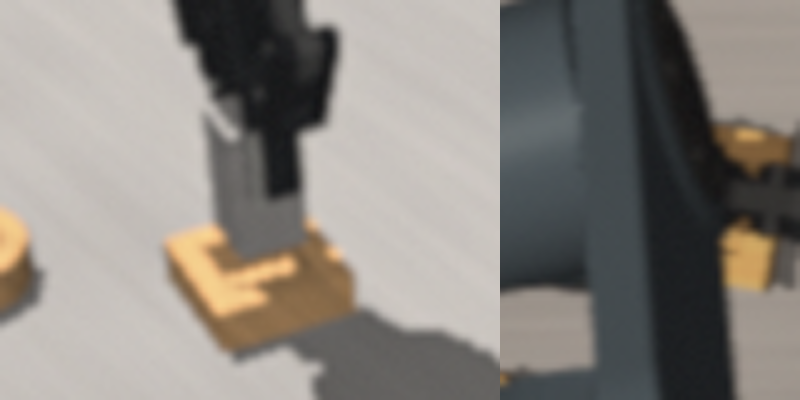

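The block hangs upright over the well. Its lower corners are near (243,260) and (303,243) in the enlarged view. I'll compare that with where a centred block should project.

```bash
python3 - <<'E'
from h import *
c=load('s3');s=arm.read_state()
a=np.radians(81.3);ex=np.array([np.cos(a),np.sin(a),0]);ey=np.array([np.sin(a),-np.cos(a),0])
def pr(p): q=proj(c,p);return ((q-[185,190])*5).round(0)
for z,h,o,n in[(.0304,.015,s['tcp_pos'],'blk bottom'),(.0904,.015,s['tcp_pos'],'blk top'),(.02,.03,[.5562,.2652,0],'holder top'),(.02,.0175,[.5562,.2652,0],'well')]:
  for i,j in[(1,1),(1,-1),(-1,-1),(-1,1)]:
    p=np.array(o)+h*(i*ex+j*ey);p[2]=z;print(n,i,j,pr(p))
# image shift per mm
p0=np.array([.5562,.2652,.03]);print('dex',(pr(p0+.01*ex)-pr(p0))/10,'dey',(pr(p0+.01*ey)-pr(p0))/10)
E
```

```text
blk bottom 1 1 [278. 201.]
blk bottom 1 -1 [211. 222.]
blk bottom -1 -1 [240. 258.]
blk bottom -1 1 [308. 237.]
blk top 1 1 [267.  79.]
blk top 1 -1 [198.  99.]
blk top -1 -1 [228. 135.]
blk top -1 1 [298. 114.]
holder top 1 1 [294. 196.]
holder top 1 -1 [162. 237.]
holder top -1 -1 [218. 311.]
holder top -1 1 [354. 268.]
well 1 1 [279. 219.]
well 1 -1 [201. 243.]
well -1 -1 [235. 286.]
well -1 1 [314. 261.]
dex [-0.9 -1.2] dey [ 2.3 -0.6]
```

```bash
python3 -m crank '[-1,0,-0.004,0.02,0,0,0, -1,0,0,0.02,0,0,0, -1,0,0,0.02,0,0,0, -1,0,0,0,0,0,0]'
```

```text
time: 7.6
tcp_pos: [0.5561, 0.2653, 0.0406]
ee_rot: [0.758, 0.652, -0.001, -0.0]
ft_force: [-1.1, 0.7, -4.4]
width: 0.0293
```

```bash
python3 -m crank '[-1,0,0,0.012,0,0,0, -1,0,0,0.012,0,0,0, -1,0,0,0.006,0,0,0, -1,0,0,0,0,0,0]'
```

```text
time: 8.1
tcp_pos: [0.5565, 0.2654, 0.0337]
ee_rot: [0.758, 0.652, -0.0, -0.0]
ft_force: [0.4, -0.8, -2.9]
width: 0.0296
```

Not quite on the floor yet (no upward force), so one more small step.

```bash
python3 -m crank '[-1,0,0,0.006,0,0,0, -1,0,0,0.004,0,0,0, -1,0,0,0,0,0,0]'
```

```text
time: 8.48
tcp_pos: [0.5568, 0.2655, 0.0326]
ee_rot: [0.758, 0.652, 0.0, 0.0]
ft_force: [-2.1, -1.6, 5.3]
width: 0.0293
```

```bash
python3 -m crank '[0,0,0,0,0,0,0, 0.6,0,0,0,0,0,0, 0.6,0,0,0,0,0,0, 0.6,0,0,-0.06,0,0,0, 0.6,0,0,-0.16,0,0,0, 0.6,0,0,-0.16,0,0,0, 0.6,0,0,-0.16,0,0,0]' && python3 -m crank '[0.6,-0.16,0,0,0,0,0.05, 0.6,-0.16,0,0,0,0,0.05, 0.6,-0.16,0,0,0,0,0.05]' && python3 - <<'E'
from h import *
c=snap('side','s4'); d=snap('top','t4')
b=cv2.resize(c['img'][190:270,185:285],(500,400),interpolation=cv2.INTER_CUBIC)
a=cv2.resize(d['img'][230:310,185:245],(300,400),interpolation=cv2.INTER_CUBIC)
cv2.imwrite('pics/v4.png',np.hstack([b,a]))
Y=lambda a:R.from_matrix([[np.cos(a),np.sin(a),0],[np.sin(a),-np.cos(a),0],[0,0,-1]])
rd=np.array([np.cos(np.radians(-88.2)),np.sin(np.radians(-88.2))])
tip=np.array([.4595,-.0108]);back=np.array([.4545,.1394]);col=np.array([.4584,.0496])
o=[tip-.098*rd,back+.05*rd,col-.038*rd];print(o);o=np.mean(o,0)
print(plan([*o,.16],Rt=Y(np.radians(1.8))))
p=np.array([.5568,.2655]);a_=np.radians(81.3);ex=np.array([np.cos(a_),np.sin(a_)]);ey=np.array([ex[1],-ex[0]])
for i,j in[(1,1),(1,-1),(-1,-1),(-1,1)]:
  q=[*(p+.015*(i*ex+j*ey)),.066]; print('blk top',(proj(c,q)*1-[185,190])*5,(proj(d,q)-[185,230])*5+[500,0])
E
```

```text
time: 9.35
tcp_pos: [0.5567, 0.2655, 0.1685]
ee_rot: [0.758, 0.652, 0.0, 0.0]
ft_force: [-0.6, -1.0, 0.1]
width: 0.0682
time: 9.72
tcp_pos: [0.5209, 0.1509, 0.1676]
ee_rot: [0.891, 0.455, 0.001, 0.001]
ft_force: [0.2, -0.6, 0.4]
width: 0.0685
[array([0.45642175, 0.08715164]), array([0.45607054, 0.08942467]), array([0.45720639, 0.08758125])]
(array([-0.3436, -0.0562,  0.0291]), array([-1.000e-04,  9.000e-04,  2.906e-01]))
blk top [268.43232865 131.22052916] [617.60464498 147.90994495]
blk top [200.26063222 151.17722788] [605.0140537 228.9468972]
blk top [229.49340666 187.34476153] [685.56799539 240.51882537]
blk top [298.60697505 166.61274777] [698.01340233 159.3714148 ]
```

View pics/v4.png

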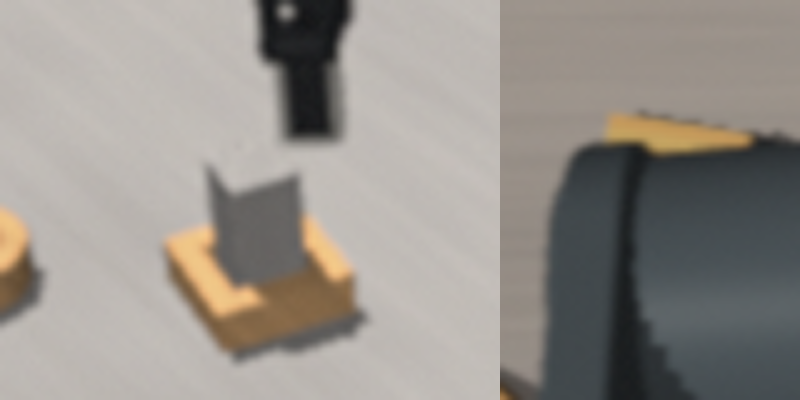

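The block stands upright in the well, released, with its top corners at (207,165), (232,192), (300,173), within about 1–3 mm of prediction. On to the rod.

```bash
python3 -m crank '[0.6,-0.17,-0.028,0.03,0,0,0, 0.6,-0.17,-0.028,0,0,0,0, 0.6,0,0,0,0,0,0.058, 0.6,0,0,0,0,0,0.058, 0.6,0,0,0,0,0,0.058, 0.6,0,0,0,0,0,0.058, 0.6,0,0,0,0,0,0.058, 0.6,0,0,0,0,0,0]' && python3 - <<'E'
from h import *
Y=lambda a:R.from_matrix([[np.cos(a),np.sin(a),0],[np.sin(a),-np.cos(a),0],[0,0,-1]])
print(plan([.4566,.0880,.041],Rt=Y(np.radians(1.8))))
E
```

```text
time: 10.82
tcp_pos: [0.4605, 0.0916, 0.1595]
ee_rot: [1.0, 0.021, 0.001, -0.0]
ft_force: [-0.7, -0.1, 0.5]
width: 0.0682
(array([-0.017 ,  0.0137,  0.4739]), array([-0.    , -0.0006,  0.0031]))
```

```bash
python3 -m crank '[0.6,-0.017,0.014,0.06,0,0,0.003, 0.6,0,0,0.14,0,0,0, 0.6,0,0,0.14,0,0,0, 0.6,0,0,0.09,0,0,0, 0.6,0,0,0.044,0,0,0, 0.6,0,0,0,0,0,0]' && python3 - <<'E'
from h import *
print(plan([.4566,.0880,.041]))
c=snap('side','s5')
b=cv2.resize(c['img'][240:360,190:310],(600,600),interpolation=cv2.INTER_CUBIC)
cv2.imwrite('pics/v5.png',b)
E
```

```text
time: 11.58
tcp_pos: [0.4557, 0.0876, 0.0401]
ee_rot: [1.0, 0.015, -0.0, -0.0]
ft_force: [-0.3, -0.0, 0.0]
width: 0.0683
(array([ 0.0038, -0.0015, -0.0037]), array([0., 0., 0.]))
```

View pics/v5.png

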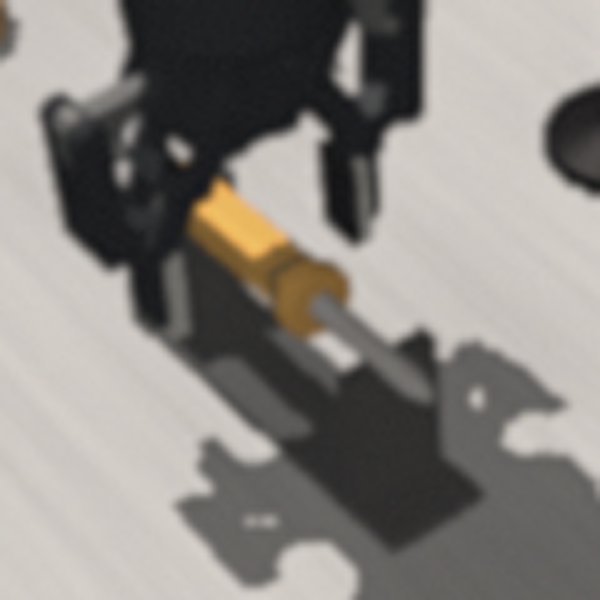

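The fingers straddle the handle squarely, with the collar at (310,295) and clear of the cradle uprights. I'll grip and lift.

```bash
python3 -m crank '[0,0.004,0,-0.004,0,0,0, -1,0,0,0,0,0,0, -1,0,0,0,0,0,0, -1,0,0,0,0,0,0, -1,0,0,0,0,0,0, -1,0,0,0,0,0,0]' 90 && python3 -m crank '[-1,0,0,-0.04,0,0,0, -1,0,0,-0.08,0,0,0, -1,0,0,-0.12,0,0,0, -1,0,0,-0.08,0,0,0, -1,0,0,0,0,0,0, -1,0,0,0,0,0,0]' && python3 - <<'E'
from h import *
s=arm.read_state();p=s['tcp_pos'];print(R.from_quat(s['ee_rot']).as_matrix().round(4))
c=snap('side','s6');d=snap('top','t6')
e=p+[0,0,.019];yd=np.array([np.cos(np.radians(-88.3)),np.sin(np.radians(-88.3)),0])
for n,k in[('tip',.098),('col',.038)]: print(n,proj(c,e+k*yd),proj(d,e+k*yd))
u,v=proj(c,e+.06*yd).astype(int);u2,v2=proj(d,e+.06*yd).astype(int);print(u,v,u2,v2)
b=cv2.resize(c['img'][v-50:v+50,u-50:u+50],(400,400),interpolation=cv2.INTER_CUBIC)
a=cv2.resize(d['img'][v2-50:v2+50,u2-50:u2+50],(400,400),interpolation=cv2.INTER_CUBIC)
cv2.imwrite('pics/v6.png',np.hstack([b,a]))
E
```

```text
time: 12.38
tcp_pos: [0.4564, 0.0875, 0.0421]
ee_rot: [1.0, 0.015, 0.0, 0.0]
ft_force: [-1.1, -0.0, 6.5]
width: 0.0143
time: 13.12
tcp_pos: [0.4559, 0.0875, 0.1209]
ee_rot: [1.0, 0.014, -0.001, -0.0]
ft_force: [0.5, 0.4, -3.2]
width: 0.0143
[[ 9.996e-01  2.820e-02 -1.100e-03]
 [ 2.820e-02 -9.996e-01  1.000e-04]
 [-1.100e-03 -1.000e-04 -1.000e+00]]
tip [272.6552288  281.55390294] [370.05678161 323.99498384]
col [250.20607758 263.28170723] [334.39824158 325.35052284]
258 269 347 324
```

View pics/v6.png

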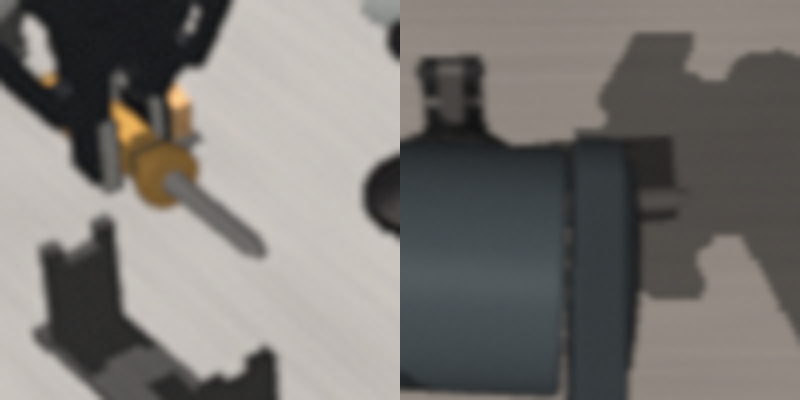

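The rod is held level, with the tip seen at (273.7,281.5) against a predicted (272.7,281.6), so the grip is well known. I'll go to the tube approach.

```bash
python3 - <<'E'
from h import *
Y=lambda a:R.from_matrix([[np.cos(a),np.sin(a),0],[np.sin(a),-np.cos(a),0],[0,0,-1]])
print(plan([.6277,-.043,.121],Rt=Y(np.radians(.74))))
E
```

```text
(array([ 0.6729,  0.5411, -0.0038]), array([-0.0001,  0.0007,  0.0049]))
```

```bash
python3 -m crank '[-1,0.07,0.06,0,0,0,0, -1,0.13,0.1,0,0,0,0, -1,0.13,0.1,0,0,0,0, -1,0.13,0.1,0,0,0,0, -1,0.13,0.1,0,0,0,0, -1,0.08,0.08,0,0,0,0, -1,0,0,0.1,0,0,0.005, -1,0,0,0.1,0,0,0, -1,0,0,0.07,0,0,0, -1,0,0,0,0,0,0]' && python3 -m crank '[-1,0,0,0,0,0,0]' && python3 - <<'E'
from h import *
Y=lambda a:R.from_matrix([[np.cos(a),np.sin(a),0],[np.sin(a),-np.cos(a),0],[0,0,-1]])
print(plan([.6277,-.043,.0521],Rt=Y(np.radians(.74))))
E
```

```text
time: 14.48
tcp_pos: [0.6269, -0.0431, 0.0517]
ee_rot: [1.0, 0.006, -0.002, -0.0]
ft_force: [0.6, 0.1, -2.2]
width: 0.0147
time: 14.6
tcp_pos: [0.6286, -0.0431, 0.0542]
ee_rot: [1.0, 0.006, 0.001, 0.0]
ft_force: [0.9, 0.3, -2.5]
width: 0.0145
(array([-0.0035, -0.0003,  0.0086]), array([ 0.0001, -0.0004, -0.0001]))
```

```bash
python3 -m crank '[-1,0,0,0,0,0,0]' && python3 - <<'E'
from h import *
P=[];c=snap('side','s7');
for i in range(4): P.append(arm.read_state()['tcp_pos']); d=snap('top','t7')
print(np.round(P,4));p=np.mean(P,0);print(p)
e=p+[0,0,.0179];yd=np.array([.0129,-.9999,0])
f=lambda q:np.round((proj(c,q)-[330,260])*5,0)
g=lambda q:np.round((proj(d,q)-[400,190])*5,0)
for n,q in[('tip',e+.098*yd),('mouth',np.array([.6293,-.171,.07])),('col',e+.038*yd)]: print(n,f(q),g(q))
cv2.imwrite('pics/v7.png',cv2.resize(c['img'][260:360,330:470],(700,500),interpolation=cv2.INTER_CUBIC))
E
```

```text
time: 14.72
tcp_pos: [0.6287, -0.0429, 0.0549]
ee_rot: [1.0, 0.006, 0.001, 0.0]
ft_force: [-0.5, -0.2, -2.9]
width: 0.0143
[[ 0.6287 -0.0429  0.055 ]
 [ 0.6284 -0.0428  0.0548]
 [ 0.6283 -0.0427  0.0547]
 [ 0.6282 -0.0427  0.0546]]
[ 0.62839867 -0.04277313  0.05477344]
tip [383. 258.] [189. 180.]
mouth [450. 316.] [272. 181.]
col [252. 164.] [ 23. 185.]
```

View pics/v7.png

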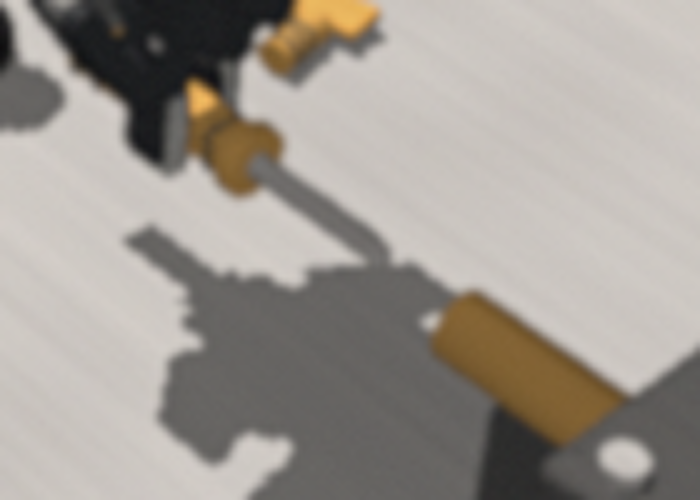

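The tip is at (383,258) and the mouth centre at about (454,317), both within 1 mm of prediction. The rod sits about 2.7 mm high, so I'll lower it and then enter gently.

```bash
python3 -m crank '[-1,-0.003,0,0.0107,0,0,0, -1,0,0,0,0,0,0, -1,0,0.06,0,0,0,0, -1,0,0.06,0,0,0,0, -1,0,0.03,0,0,0,0, -1,0,0,0,0,0,0]'
```

```text
time: 15.72
tcp_pos: [0.6276, -0.0815, 0.0512]
ee_rot: [1.0, 0.005, 0.0, 0.0]
ft_force: [0.0, 1.3, -2.6]
width: 0.0146
```

```bash
python3 -m crank '[-1,0,0.03,0,0,0,0, -1,0,0.03,0,0,0,0, -1,0,0.03,0,0,0,0, -1,0,0.03,0,0,0,0, -1,0,0,0,0,0,0]'
```

```text
time: 16.35
tcp_pos: [0.6281, -0.111, 0.0512]
ee_rot: [1.0, 0.006, 0.0, 0.0]
ft_force: [-0.3, 1.6, -3.2]
width: 0.0145
```

```bash
python3 -m crank '[-1,0,0.03,0,0,0,0, -1,0,0.03,0,0,0,0, -1,0,0.016,0,0,0,0, -1,0,0,0,0,0,0]'
```

```text
time: 16.85
tcp_pos: [0.6282, -0.1297, 0.0512]
ee_rot: [1.0, 0.006, 0.0, 0.0]
ft_force: [1.0, 0.1, -2.2]
width: 0.0147
```

```bash
python3 -m crank '[-1,0,0.008,0,0,0,0, -1,0,0,0,0,0,0]'
```

```text
time: 17.1
tcp_pos: [0.6282, -0.1312, 0.0511]
ee_rot: [1.0, 0.006, -0.0, 0.0]
ft_force: [-0.1, 1.0, -2.2]
width: 0.0142
```

```bash
python3 -m crank '[-1,0,0.008,0,0,0,0, -1,0,0,0,0,0,0]' && python3 -m crank '[-1,0,0.008,0,0,0,0, -1,0,0,0,0,0,0]'
```

```text
time: 17.35
tcp_pos: [0.6283, -0.1333, 0.0512]
ee_rot: [1.0, 0.006, 0.0, 0.0]
ft_force: [-0.1, 0.1, -2.8]
width: 0.0146
time: 17.6
tcp_pos: [0.6282, -0.1351, 0.0511]
ee_rot: [1.0, 0.006, -0.0, -0.0]
ft_force: [0.3, 0.4, -2.9]
width: 0.0145
```

```bash
python3 -m crank '[-1,0,0.008,0,0,0,0, -1,0,0,0,0,0,0]' && python3 -m crank '[-1,0,0.006,0,0,0,0, -1,0,0,0,0,0,0]'
```

```text
time: 17.85
tcp_pos: [0.6281, -0.1351, 0.0511]
ee_rot: [1.0, 0.006, -0.0, -0.002]
ft_force: [-0.0, 5.9, -1.4]
width: 0.0139
time: 18.1
tcp_pos: [0.628, -0.1352, 0.0511]
ee_rot: [1.0, 0.006, -0.0, -0.003]
ft_force: [1.9, 10.3, -0.2]
width: 0.0145
```

The TCP stopped at y = -0.135 and the force rose to 10 N, so the collar is against the mouth. I'll draw it out straight and raise.

```bash
python3 -m crank '[-1,0,0,0,0,0,0, -1,0,-0.03,0,0,0,0, -1,0,-0.06,0,0,0,0, -1,0,-0.08,0,0,0,0, -1,0,-0.08,0,0,0,0, -1,0,-0.08,0,0,0,0, -1,0,-0.08,0,0,0,0, -1,0,-0.03,0,0,0,0, -1,0,0,0,0,0,0]' && python3 -m crank '[-1,0,0,-0.06,0,0,0, -1,0,0,-0.12,0,0,0, -1,0,0,-0.12,0,0,0, -1,0,0,-0.06,0,0,0, -1,0,0,0,0,0,0]' && python3 - <<'E'
from h import *
print(plan([.6407-.001,.1112+.098+.004,.131-.018]), arm.read_state()['tcp_pos'])
E
```

```text
time: 19.23
tcp_pos: [0.6269, -0.0281, 0.0512]
ee_rot: [1.0, 0.007, 0.0, 0.0]
ft_force: [0.1, -0.3, -2.8]
width: 0.0144
time: 19.85
tcp_pos: [0.6278, -0.0295, 0.1428]
ee_rot: [1.0, 0.006, 0.002, 0.0]
ft_force: [-1.2, 0.9, -3.3]
width: 0.0144
(array([ 0.0588, -0.9702,  0.1186]), array([0., 0., 0.])) [ 0.62779463 -0.02948044  0.1428109 ]
```

```bash
python3 -m crank '[-1,0.01,-0.07,0,0,0,0, -1,0.01,-0.14,0,0,0,0, -1,0.01,-0.15,0,0,0,0, -1,0.01,-0.15,0,0,0,0, -1,0.01,-0.15,0,0,0,0, -1,0.01,-0.15,0,0,0,0, -1,0,-0.1,0,0,0,0, -1,0,-0.05,0.06,0,0,0, -1,0,0,0.06,0,0,0, -1,0,0,0,0,0,0]' && python3 -m crank '[-1,0,0,0,0,0,0, -1,0,0,0,0,0,0, -1,0,0,0,0,0,0]' && python3 - <<'E'
from h import *
p=arm.read_state()['tcp_pos'];print(p)
c=snap('side','s8');d=snap('top','t8')
e=p+[0,0,.0179];yd=np.array([.0129,-.9999,0])
b=cv2.resize(c['img'][180:280,260:360],(400,400),interpolation=cv2.INTER_CUBIC)
a=cv2.resize(d['img'][175:275,220:320],(400,400),interpolation=cv2.INTER_CUBIC)
cv2.imwrite('pics/v8.png',np.hstack([b,a]))
for n,q in[('tip',e+.098*yd),('stand',np.array([.6407,.1112,.1])),('well',np.array([.5562,.2652,.066]))]: print(n,(proj(c,q)-[260,180])*4,(proj(d,q)-[220,175])*4+[400,0])
E
```

```text
time: 21.1
tcp_pos: [0.6367, 0.2102, 0.1079]
ee_rot: [1.0, 0.006, -0.003, 0.001]
ft_force: [-0.3, 0.2, -3.0]
width: 0.0147
time: 21.48
tcp_pos: [0.6393, 0.211, 0.1118]
ee_rot: [1.0, 0.006, 0.001, -0.0]
ft_force: [-0.3, -0.3, -2.1]
width: 0.0145
[0.63933783 0.21097386 0.11182374]
tip [217.80906145 133.85659125] [704.83861265 173.07634054]
stand [220.07310841 188.24778032] [712.4258976  180.50589241]
well [-101.29466977  167.75994648] [381.87595654 376.61836315]
```

View pics/v8.png

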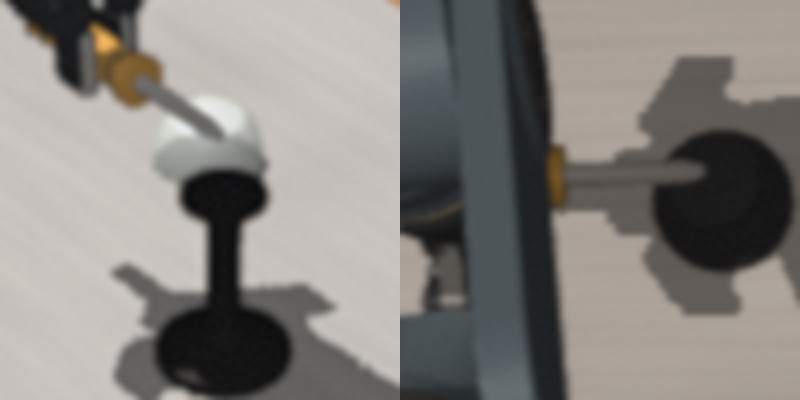

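The tip is at (220,134) side and (704,172) top, matching prediction and about 30 mm above the stand top's centre at about (713,181). Last, a numeric check that the block and bystanders haven't moved, then hand in.

```bash
python3 - <<'E'
from h import *
def df(a,b,y0,y1,x0,x1):
    return np.abs(load(a)['img'][y0:y1,x0:x1].astype(int)-load(b)['img'][y0:y1,x0:x1]).mean().round(2)
print('block',df('s4','s8',222,258,218,258),'capsule',df('side0','s8',395,435,315,360),'key',df('side0','s8',254,276,380,408),'dome(top)',df('top0','t8',155,192,210,246))
for i in range(3):
    s=arm.read_state();print(s['tcp_pos'],np.abs(s['qvel']).max(),s['time']);arm.get_image('side')
E
```

```text
block 6.32 capsule 45.91 key 15.76 dome(top) 31.68
[0.63911477 0.21120916 0.11164965] 0.0032528752400887533 21.575
[0.63902941 0.21129762 0.11155142] 0.003336898584635029 21.625
[0.63891011 0.21137031 0.11141546] 0.0026814288365647008 21.675
```

```bash
python3 - <<'E'
from h import *
def cen(fn,box,lo,hi):
    y0,y1,x0,x1=box; h=cv2.cvtColor(load(fn)['img'][y0:y1,x0:x1],cv2.COLOR_BGR2HSV)
    m=cv2.inRange(h,np.array(lo),np.array(hi)); v,u=np.nonzero(m); return (len(u),(u.mean()+x0).round(1),(v.mean()+y0).round(1)) if len(u) else None
for f in('top0','t8'):
    print(f,'caps',cen(f,(305,350,435,485),(0,120,60),(12,255,255)),'key',cen(f,(140,185,330,365),(12,120,60),(30,255,255)))
for f in('side0','s1','s4','s8'):
    print(f,'caps',cen(f,(390,445,305,370),(0,120,60),(12,255,255)),'key',cen(f,(248,282,375,412),(12,120,60),(30,255,255)),'blockgrey/holder',cen(f,(220,265,212,262),(8,90,60),(30,255,255)))
# dome in the side views: bright pixels beside the stand
for f in('side0','s4','s8'): print(f,'dome',cen(f,(200,222,296,330),(0,0,205),(180,40,255)))
print(load('s8')['img'][415,337],load('side0')['img'][415,337])
E
```

```text
top0 caps (613, np.float64(459.5), np.float64(327.9)) key (299, np.float64(347.5), np.float64(159.7))
t8 caps (599, np.float64(459.2), np.float64(327.8)) key (299, np.float64(347.5), np.float64(159.7))
side0 caps (981, np.float64(336.6), np.float64(415.8)) key (187, np.float64(393.0), np.float64(264.2)) blockgrey/holder (712, np.float64(236.9), np.float64(244.7))
s1 caps (983, np.float64(336.5), np.float64(415.9)) key None blockgrey/holder (696, np.float64(236.8), np.float64(244.8))
s4 caps (1008, np.float64(336.4), np.float64(415.5)) key (185, np.float64(393.0), np.float64(264.2)) blockgrey/holder (469, np.float64(236.7), np.float64(247.7))
s8 caps (981, np.float64(336.4), np.float64(415.8)) key (185, np.float64(393.0), np.float64(264.2)) blockgrey/holder (462, np.float64(236.6), np.float64(247.7))
side0 dome (107, np.float64(310.1), np.float64(208.6))
s4 dome (151, np.float64(310.1), np.float64(208.9))
s8 dome (102, np.float64(311.0), np.float64(208.5))
[ 51  72 121] [ 91 132 221]
```

Nothing has moved; the pixel differences come from the arm's shadow and from the arm hiding parts of the view. Handing in.

```bash
python3 -c "
from station import arm
print(arm.hand_in()); s=arm.read_state(); print(s['time'],s['tcp_pos'],s['width'])"
```

```text
the job is handed in; nothing more can be done
None
the job is handed in; nothing more can be done
```

I finished the whole task and handed it in at about 22 s of the 69 s allowed; the hand-in gives no verdict.

- **Block:** it is in the square well and released. It touched the floor with about 5 N. The picture after release showed it upright, within 1–3 mm of where it should be. A later view of the holder showed no change.
- **Probe:** it went into the tube until the collar stopped against the mouth, with the force rising to 10 N. The stop came about 2 mm farther in than the cameras had predicted. I then drew the rod straight out.
- **End pose:** the rod is gripped, level and almost still. Its tip was within about 4 mm of the middle of the stand's top and about 30 mm above it, and both cameras agreed with the computed tip position.
- **Bystanders:** the capsule and key had not moved, within half a pixel. The dome was within 1 px in the side view, but the arm was covering it in the last top view.
- **Check that disagreed:** a plain before-and-after picture comparison showed large differences at the capsule, key and dome. The positions measured by colour and brightness put that down to the arm's shadow and the arm being in the way.
- **Not measured:** measured positions wandered by 1–2 mm after each move and were still settling very slowly at hand-in.

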